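# Set a sprung height stop to a gauge block and lock it

## Task

Set the stop on the green stand to the gauge block under it: loosen the dark lock ring well (never force the adjuster while it is tight), screw the brass adjuster down until the sprung foot bears on the block at about 15 N (never more than 25 N), then do the lock ring up tight again, back to its end stop, and let go. Leave the block where it stands under the foot and do not disturb the other things about.

Things in the scene. Friction and masses are not known exactly. Their poses are not given: they have to be found in the camera images.
- stop_stand: Fixed stand: grey base plate 150 x 130 x 14 mm, green column on its +x side, green arm (top 95 mm up). Origin on the bench under the upright barrel axis, z up. On that axis: steel barrel d 40 to 128 mm up, dark lock ring d 58 from 129 to 143, brass adjuster knob d 32 from 156 to 176, nothing above; spindle and foot hang below. Ring and knob turn in place without rising.
- anvil (a point): Point on the base plate's top (14 mm up) on the barrel's axis, under the foot. Beware: fixed tall gauges (over 200 mm high) stand on the bench beyond the stand, from about x = 0.57 m onward between y = -0.15 and 0.07 m; keep the gripper's body clear of them.
- lock_ring_grip (a point): Centre of the knurled dark lock ring (d 58 mm, 14 mm high), half-way up; round, can be gripped across at any yaw with the fingers on either side of the adjuster knob. The knob's top is 40 mm above this point, the ring's underside 7 mm below it; beside the barrel the fingers have free room down to 41 mm below it.
- lock_ring (a joint): Turn of the lock ring in rad: 0 = tight at its end stop; grows counter-clockwise seen from above (loosening), up to 1.4. Turning takes about 0.25 N m, more at the end stop. Below about 0.35 it jams the adjuster's thread, which is scored if the adjuster is then forced round; above that it is free. A red mark on its top points along the stand's -x at 0.
- adjuster_grip (a point): Centre of the knurled round brass knob (d 32 mm, 20 mm high), half-way up; grip at any yaw. The lock ring's top is 23 mm below this point. Clockwise seen from above screws the spindle down, 8 mm a radian; free turning takes about 0.25 N m and it stays where left. Each newton at the foot adds about 0.008 N m to the reading before touching, also while the tool rests.
- spindle: Steel spindle d 14 x 45 mm under the arm with, below it, an extension and a round dark sprung foot d 16 mm, none turning; origin on the axis at the spindle's lower end. The foot's underside is 10.5 to 17.5 mm below it (differs each time) and starts 2.5 to 9.5 mm above the block. Spring 8 N a mm: once touching, the load grows about 64 N a radian of the adjuster (15 N at about 0.24 rad).
- gauge_block: Steel gauge block 9 x 35 x 30 mm, loose, standing on the base plate under the foot; origin at the centre of its underside.
- small_block: Smaller steel gauge block 9 x 35 x 20 mm, loose, standing on the base plate; a bystander. Origin at the centre of its underside.
- setting_ring: Steel setting ring d 64 x 22 mm lying on the bench; a bystander. Origin at the centre of its underside.
- plug_gauge: Plug gauge 22 x 104 mm lying on the bench; a bystander. Origin at the centre of its underside.
- vee_block: Steel V-block 40 x 48 x 34 mm on the bench; a bystander. Origin at the centre of its underside.
- adjuster (a joint): Turn of the brass adjuster in rad, 0 at the start, growing clockwise seen from above (foot down).
There are look-alikes about, which are no part of the job. Of the things shaped like the stop_stand, the grey one is meant.

How it is judged:
On the way, in this order (a step that is already met when the one before it is completed fails the run):
1. the lock ring is loosened (value of joint lock_ring above 0.4 rad), for 0.2 s.
2. with the lock ring still loose, the foot bears on the block with 8 to 22 N (value of joint lock_ring above 0.38 rad and contact force between spindle and gauge_block between 8 and 22 N), for 0.2 s.
At the end, for the whole second after the job is handed in: The lock ring is tight again (within 0.12 rad of its end stop), the foot bears on the gauge block with 8 to 22 N, and the block stands upright and at rest on the base plate within 10 mm of the barrel's axis (value of joint lock_ring below 0.12 rad and contact force between spindle and gauge_block between 8 and 22 N and horizontal distance between gauge_block and anvil below 0.01 m and angle between gauge_block's own z axis and vertical below 0.06 rad and linear speed of gauge_block below 0.01 m/s); the robot touches nothing.
It fails at once if the foot presses the block with more than 25 N (contact force between spindle and gauge_block above 25 N).
It fails at once if the gauge block is moved more than 6 mm (distance of gauge_block from where it was at the start of the episode above 0.006 m).
It fails at once if a bystander is moved more than 10 mm (distance of any of small_block, setting_ring, plug_gauge, vee_block from where it was at the start of the episode above 0.01 m).
It fails at once if the adjuster is forced round (faster than 0.25 rad/s) while the lock ring is tight (below 0.3 rad) (value of joint lock_ring below 0.3 rad and (velocity of joint adjuster above 0.25 rad/s or velocity of joint adjuster below -0.25 rad/s)).
It also fails if it takes over 67 s, if anything falls off the work surface, if the arm or the gripper's body presses on something with over 40 N, if the wrist force passes 120 N, or if a joint passes its speed limit or range.

## Robot

A 6-joint arm with a two-finger parallel gripper is mounted at the origin on the work surface; the furniture and walls round the work are solid. World frame = base frame: x ahead of the robot, y to its left, z up, the work surface at z = 0. Lengths are in m, angles in rad, forces in N, time in s.
With the tool pointing down it reaches from about 0.25 to 0.725 m from the base axis. Payload 4 kg.
Tool frame: the origin (TCP) lies midway between the tips of the shut fingers; the grasp point (between the pads) lies 19 mm behind it; z points along the fingers, y is the direction in which the jaws open and shut (so a half turn about z gives the same grasp; the last joint's range is limited). The gripper opens to 85 mm and grips with 20 to 120 N. Pads are 22 mm wide; open, the fingers measure 114 mm over their backs; the gripper's body (76 mm by 85 mm) begins 54 mm behind the grasp point. The pads swing forward as they close: fully open they stand 13 mm farther back than shut.
Start: joints at [1.246, 0.241, 0.005, 1.335, 0, 1.571], TCP at [0.16, 0.474, 0.231] pointing down, gripper open.
Joint ranges: [-2.72, 2.72], [-1.05, 1.87], [-1.09, 1.28], [-1.99, 2.15], [-1.42, 1.44], [-3.14, 3.14]. Speed limits (rad/s): [2.79, 2.79, 3.14, 3.14, 3.14, 3.14].

## Interface

Orientations are given as a unit quaternion [x, y, z, w].
In Python, from workcell import get_obs, camera, camera_model, job_done, masks_of gives the robot as it stands.
- The arm moves only by the tool jog_arm, never from a script. Its argument "deltas" is a list that holds one entry, the list of rows, each a list of 7 numbers: the shift along the tool's x, y, z in mm, then the turn, a rotation vector about the tool's x, y, z in degrees, then the finger opening in mm, from 0 to 85.4. A call has 1 to 5 rows; each row shifts and turns the pose as measured when the row begins, along the tool's axes as they then stand; what a row does not reach is not made up. A row lasts 1/10 s, in which the tool goes at most 50 mm and 8.59 degrees, less where a joint would pass 70% of its speed; a pose out of reach is approached as far as the arm can. A call with a gripper value outside its range is refused whole. The fingers move at their own pace and stop on an object; the grip force is fixed at half the most. Time passes only in rows, so rows that do not move let the fingers close. It gives the time, the measured TCP pose, the force and the opening at its end, in the units of the state.
- get_obs(): the state, without advancing time (a new reading comes with each control period).
- camera(name): name is "scene" or "top"; returns the picture (384x512x3 uint8, red, green, blue); there is no depth.
- camera_model(name): a dict with "fovy" (degrees; the focal length in pixels is half the picture's height over the tangent of half this angle, whatever the lens; pixels are square), "cx", "cy" (the principal point, pixels), "k1" (the pictures are not rectified: a ray, as slopes to the right and down, at radius r is drawn at 1 + k1 r^2 times it, then the intrinsics apply), "pose" (4x4, takes a point from camera to world coordinates). Camera axes: x right, y down, z forward; pixel columns grow to the right and rows downward; lengths in m; the calibration is good to about 2 mm. A picture is of the moment at which its call begins. camera_model takes no time and is no camera call.
- job_done(): hands the job in, once; it reports no verdict.
Trained networks look in the newest picture that a camera, given by its name, has taken for a name from the list of things; names that differ only in an ending like _2 or _b are one class to them, and where a whole thing is asked for, a point or a joint stands for the part that bears it (a point fixed in the world has none). Each returns a list of dicts, best first, with "conf" (0 to 1); they miss things now and then, are a little off and sometimes report something else, mostly with a low value. They report only what shows in the picture. A call takes as long as a camera call. They do not tell look-alikes from the thing itself.
- masks_of(target, camera): "pixels" (384x512 bool, what is visible of it) and "at" ([column, row] in pixels, amid what is visible of it).
The state is a dict: "clock": time; "joint_pos": joint angles; "joint_vel": joint speeds; "tau": joint torques, N m; "eef_pos": TCP position; "tool_rot": TCP orientation; "ft_force": force on the tool from outside, world axes, zero at the start; "ft_torque": the same for the moment, N m; "grip_width": finger opening in m.
Only numpy, scipy, OpenCV 4.12 (cv2) and the standard library are available. Lean on these libraries where they do the work, as an engineer would, in place of code of your own. Each camera call takes 0.05 s, during which the arm holds its last target. There are 200 camera calls.

## Working session

There is one attempt and no reset: what is moved stays moved. The work goes in short steps, Python scripts to look and compute and a tool call to move; the robot and the scene stay as the last step left them, time stands still between calls to the robot, and variables do not carry over. Pictures are saved under pics/ and viewed, about 8 in all and at most 12, crops included, and the job is handed in when it is done.

Besides the shell and the picture viewer there is one more tool, called after "Request:" as name(argument=value, ...) on one line, values as JSON. jog_arm: Moves the arm, as the interface text tells. Its arguments: {"type":"object","properties":{"deltas":{"type":"array"}},"required":["deltas"]}

```bash
mkdir -p pics; cat > h.py <<'E'
import numpy as np, cv2
from scipy.spatial.transform import Rotation as R
from workcell import get_obs, camera, camera_model, job_done, masks_of
def ray(cam,u,v):
    m=camera_model(cam); f=192/np.tan(np.radians(m['fovy'])/2)
    d=np.array([(u-m['cx'])/f,(v-m['cy'])/f]); s=d.copy()
    for _ in range(20): s=d/(1+m['k1']*(s@s))
    P=np.array(m['pose']); return P[:3,3],P[:3,:3]@np.array([*s,1])
def onz(cam,u,v,z):
    o,d=ray(cam,u,v); return o+d*(z-o[2])/d[2]
def proj(cam,p):
    m=camera_model(cam); f=192/np.tan(np.radians(m['fovy'])/2)
    P=np.array(m['pose']); q=P[:3,:3].T@(np.array(p)-P[:3,3]); s=q[:2]/q[2]
    s=s*(1+m['k1']*(s@s)); return s*f+[m['cx'],m['cy']]
def save(cam,name,crop=None,k=1):
    im=camera(cam)[:,:,::-1]
    if crop: a,b,c,d=crop; im=im[b:d,a:c]
    cv2.imwrite('pics/'+name,cv2.resize(im,None,fx=k,fy=k,interpolation=cv2.INTER_CUBIC)); 
E
python3 - <<'E'
from h import *
a=camera('scene');b=camera('top')
cv2.imwrite('pics/a.png',cv2.resize(np.vstack([a,b])[:,:,::-1],None,fx=.78,fy=.78))
for c in('scene','top'):
    print(c,np.round(camera_model(c)['pose'],3).tolist())
    for n in('stop_stand','lock_ring','adjuster','gauge_block','spindle'):
        for r in masks_of(n,c): print(c,n,round(r['conf'],2),np.round(r['at'],1),r['pixels'].sum())
o=get_obs();print(o['clock'],o['eef_pos'],o['tool_rot'],o['ft_torque'])
E
```

```text
scene [[0.892, -0.259, 0.371, -0.046], [-0.452, -0.543, 0.708, -0.621], [0.018, -0.799, -0.602, 0.836], [0.0, 0.0, 0.0, 1.0]]
scene stop_stand 0.9 [278.6 222.1] 1926
scene stop_stand 0.66 [235.  147.5] 1194
scene stop_stand 0.66 [199.6 171. ] 1283
scene lock_ring 0.6 [196.5 155.2] 101
scene lock_ring 0.51 [276.7 198.8] 158
scene adjuster 0.53 [230.4 116.2] 73
scene adjuster 0.43 [198.3 149.3] 72
scene gauge_block 0.6 [274.3 221.2] 32
top [[0.405, -0.891, 0.207, 0.109], [-0.915, -0.395, 0.085, 0.096], [0.006, -0.224, -0.975, 1.492], [0.0, 0.0, 0.0, 1.0]]
top stop_stand 0.68 [185.2 198.5] 1326
top stop_stand 0.58 [280.5 205.1] 1385
top stop_stand 0.56 [174.5 139.5] 1258
top stop_stand 0.28 [237.2 187.9] 147
top stop_stand 0.18 [353.  218.1] 114
top lock_ring 0.61 [164.8 132.8] 60
top lock_ring 0.54 [277.8 201.8] 127
top lock_ring 0.39 [344.  241.4] 137
top adjuster 0.62 [177.6 192.9] 82
top adjuster 0.53 [280.3 194.2] 72
top adjuster 0.45 [162.9 126.1] 66
0.6 [0.15954749 0.47386557 0.23132713] [ 1.61678302e-01  9.86843517e-01  1.52069620e-05 -2.31874899e-06] [ 0.01808445 -0.02424336 -0.02655297]
```

View pics/a.png

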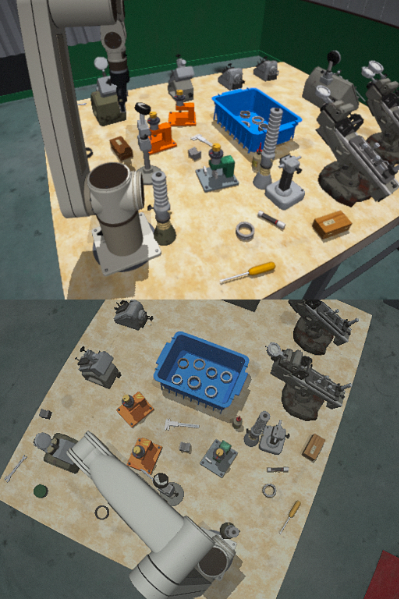

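The picture shows three stands. One has a grey base with a green column, at scene (278,222) and top (280,205). The two orange look-alikes are at scene (199,171) and (235,147), and top (185,198) and (174,139). By the description I choose the grey one, and I'll check it in a close crop.

```bash
python3 - <<'E'
from h import *
for c in ('scene','top'):
    im=camera(c)
    for n in('lock_ring','adjuster'):
        for r in masks_of(n,c):
            u,v=r['at']
            if abs(u-279)<15 and abs(v-200)<22:
                ys,xs=np.nonzero(r['pixels']); print(c,n,round(r['conf'],2),np.round(r['at'],1),xs.min(),xs.max(),ys.min(),ys.max(),xs.mean(),ys.mean(), onz(c,xs.mean(),ys.mean(),.140 if n=='lock_ring' else .170).round(4))
    x,y=(278,205)
    im=im[y-40:y+40,x-40:x+40,::-1]
    im=cv2.resize(im,None,fx=5,fy=5,interpolation=cv2.INTER_CUBIC)
    cv2.imwrite('pics/c_%s.png'%c,im)
a=cv2.imread('pics/c_scene.png');b=cv2.imread('pics/c_top.png');cv2.imwrite('pics/b.png',np.hstack([a,b]))
E
```

```text
scene lock_ring 0.55 [278.1 201.1] 268 285 193 203 276.8503401360544 198.20408163265307 [0.4181 0.132  0.14  ]
scene adjuster 0.64 [276.9 218. ] 250 305 184 246 278.81564245810057 219.22955815134586 [0.358  0.0172 0.17  ]
scene adjuster 0.51 [277.8 188.8] 272 282 184 196 276.6666666666667 189.66666666666666 [0.4178 0.1357 0.17  ]
top lock_ring 0.42 [279.3 200.7] 274 289 192 206 280.8512396694215 200.19834710743802 [0.4153 0.1405 0.14  ]
top adjuster 0.41 [282.7 194.9] 277 285 192 199 281.23214285714283 195.64285714285714 [0.4238 0.1446 0.17  ]
```

View pics/b.png

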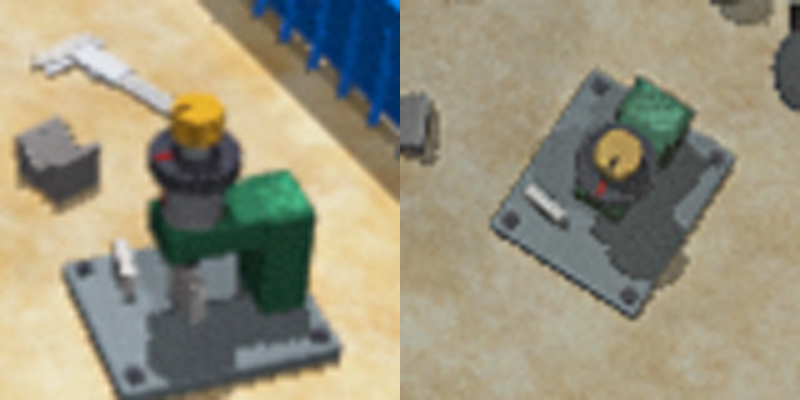

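```bash
cat >> h.py <<'E'
def sil(cam,x,y,r,z0,z1):
    a=np.linspace(0,2*np.pi,40)
    pts=np.array([proj(cam,[x+r*np.cos(t),y+r*np.sin(t),z]) for z in(z0,z1) for t in a],np.float32)
    m=cv2.moments(cv2.convexHull(pts)); return np.array([m['m10'],m['m01']])/m['m00'], m['m00']
E
python3 - <<'E'
from h import *
from scipy.optimize import least_squares
C={}
for c in('scene','top'):
    im=camera(c); hsv=cv2.cvtColor(im,cv2.COLOR_RGB2HSV)
    m=(hsv[...,0]>14)&(hsv[...,0]<30)&(hsv[...,1]>150); w=np.zeros_like(m); w[176:206,264:294]=1; m&=w
    n,l,s,ce=cv2.connectedComponentsWithStats(m.astype(np.uint8)); i=1+s[1:,4].argmax(); C[c]=ce[i]; print(c,s[i],ce[i])
for cs in(['scene'],['top'],['scene','top']):
    r=least_squares(lambda p:np.hstack([sil(c,p[0],p[1],.016,.156,.176)[0]-C[c] for c in cs]),[.42,.14]); print(cs,r.x,r.fun,[sil(c,*r.x,.016,.156,.176)[1] for c in cs])
x,y=r.x
for n,p in dict(corner1=(595,70),corner2=(735,155),corner3=(640,318),corner4=(490,222)).items():
    print(n,onz('top',238+(p[0]-400)/5-.4,165+p[1]/5-.4,.014).round(3))
for n,p in dict(comp=(218,237),comp2=(297,295),tallg=(330,170),tall2=(345,165)).items(): print(n,onz('top',*p,.1).round(3))
E
```

```text
scene [272 184  11  10  92] [277.10869565 188.4673913 ]Traceback (most recent call last):
  File "<stdin>", line 7, in <module>
ValueError: attempt to get argmax of an empty sequence
```

```bash
python3 - <<'E'
from h import *
from scipy.optimize import least_squares
C={'scene':np.array([277.1,188.5])}
c='top'; im=camera(c); hsv=cv2.cvtColor(im,cv2.COLOR_RGB2HSV)
print(hsv[195,281],hsv[197,279])
m=(hsv[...,0]>10)&(hsv[...,0]<32)&(hsv[...,1]>105); w=np.zeros_like(m); w[186:204,272:290]=1; m&=w
n,l,s,ce=cv2.connectedComponentsWithStats(m.astype(np.uint8)); i=1+s[1:,4].argmax(); C[c]=ce[i]; print(c,s[i],ce[i])
for cs in(['scene'],['top'],['scene','top']):
    r=least_squares(lambda p:np.hstack([sil(c,p[0],p[1],.016,.156,.176)[0]-C[c] for c in cs]),[.42,.14]); print(cs,r.x,r.fun,[sil(c,*r.x,.016,.156,.176)[1] for c in cs])
for n,p in dict(corner1=(595,70),corner2=(735,155),corner3=(640,318),corner4=(490,222)).items():
    print(n,onz('top',238+(p[0]-400)/5-.4,165+p[1]/5-.4,.014).round(3))
for n,p in dict(comp=(218,237),comp2=(297,295),tallg=(330,170),tall2=(345,165)).items(): print(n,onz('top',*p,.1).round(3))
E
```

```text
[ 21 130 177] [ 22 130 173]
top [277 191   9  10  69] [281.1884058  195.49275362]Traceback (most recent call last):
  File "<stdin>", line 9, in <module>
    return func(*args, **kwargs)
    result = trf(vector_fun.fun, vector_fun.jac, x0, f0, J0, lb, ub, ftol, xtol,
                 gtol, max_nfev, x_scale, loss_function, tr_solver,
                 tr_options.copy(), verbose, callback=callback_wrapped)
    return trf_no_bounds(
        fun, jac, x0, f0, J0, ftol, xtol, gtol, max_nfev, x_scale,
        loss_function, tr_solver, tr_options, verbose, callback=callback)
    J = jac(x)
    self._update_jac()
    ~~~~~~~~~~~~~~~~^^
    self.J = self.jac_wrapped(xp_copy(self.x), f0=self.f)
             ~~~~~~~~~~~~~~~~^^^^^^^^^^^^^^^^^^^^^^^^^^^^
    J, dct = approx_derivative(
             ~~~~~~~~~~~~~~~~~^
        self.fun,
        ^^^^^^^^^
    ...<2 lines>...
        **self.finite_diff_options,
        ^^^^^^^^^^^^^^^^^^^^^^^^^^^
    )
    ^
    J, _nfev = _dense_difference(fun_wrapped, x0, f0, h,
               ~~~~~~~~~~~~~~~~~^^^^^^^^^^^^^^^^^^^^^^^^
                             u
[... 201 characters left out ...]
                    ^^^^^^^
    f = np.atleast_1d(self.fun(x, *self.args, **self.kwargs))
                      ~~~~~~~~^^^^^^^^^^^^^^^^^^^^^^^^^^^^^^
    return np.atleast_1d(self.fun(x))
                         ~~~~~~~~^^^
    return self.f(x, *self.args, **self.kwargs)
           ~~~~~~^^^^^^^^^^^^^^^^^^^^^^^^^^^^^^
  File "<stdin>", line 9, in <lambda>
  File "h.py", line 21, in sil
    pts=np.array([proj(cam,[x+r*np.cos(t),y+r*np.sin(t),z]) for z in(z0,z1) for t in a],np.float32)
                  ~~~~^^^^^^^^^^^^^^^^^^^^^^^^^^^^^^^^^^^^^
  File "h.py", line 12, in proj
    m=camera_model(cam); f=192/np.tan(np.radians(m['fovy'])/2)
ValueError: time passes only in moves, steps and waits
```

Request:
jog_arm(deltas=[[[0,0,-50,0,0,0,85],[0,0,-50,0,0,0,85]]])

```text
clock: 1.25
eef_pos: [0.1572, 0.4669, 0.3229]
tool_rot: [0.162, 0.987, -0.013, -0.002]
ft_force: [0.8, 1.4, 1.0]
grip_width: 0.0849
```

```bash
sed -i 's/^def ray/import functools\ncamera_model=functools.cache(camera_model)\ndef ray/' h.py; python3 - <<'E'
from h import *
from scipy.optimize import least_squares
C={'scene':np.array([277.1,188.5]),'top':np.array([281.2,195.5])}
for cs in(['scene'],['top'],['scene','top']):
    r=least_squares(lambda p:np.hstack([sil(c,p[0],p[1],.016,.156,.176)[0]-C[c] for c in cs]),[.42,.14],diff_step=.01); print(cs,r.x,r.fun,[sil(c,*r.x,.016,.156,.176)[1] for c in cs])
p=r.x
for n,q in dict(corner1=(595,70),corner2=(735,155),corner3=(640,318),corner4=(490,222)).items():
    print(n,onz('top',238+(q[0]-400)/5-.4,165+q[1]/5-.4,.014).round(3))
for n,q in dict(comp=(218,237),comp2=(297,295),tallg=(330,170),tall2=(345,165)).items(): print(n,onz('top',*q,.1).round(3))
o=get_obs(); Rt=R.from_quat(o['tool_rot']); print(Rt.as_matrix().round(3),o['joint_pos'],o['ft_torque'])
print(Rt.inv().apply(np.array([*p,.28])-o['eef_pos'])*1000)
tgt=R.from_matrix([[Rt.as_matrix()[0,0],Rt.as_matrix()[0,1],0],[Rt.as_matrix()[1,0],Rt.as_matrix()[1,1],0],[0,0,-1]])
print((Rt.inv()*tgt).as_rotvec(True))
E
```

```text
['scene'] [0.42465029 0.14482067] [3.98567295e-07 2.06891789e-06] [108.94592924951576]
['top'] [0.42500325 0.14504608] [-5.77639867e-07  1.09698078e-06] [78.27008227701299]
['scene', 'top'] [0.42484786 0.14499645] [ 0.0284759  -0.04844607 -0.004478    0.0458354 ] [108.90398365585133, 78.27010224713013]
corner1 [0.516 0.193 0.014]
corner2 [0.498 0.068 0.014]
corner3 [0.352 0.086 0.014]
corner4 [0.373 0.219 0.014]
comp [0.212 0.292 0.1  ]
comp2 [ 0.139 -0.042  0.1  ]
tallg [0.603 0.021 0.1  ]
tall2 [ 0.644 -0.024  0.1  ]
[[-0.948  0.319 -0.008]
 [ 0.319  0.947 -0.024]
 [ 0.    -0.026 -1.   ]] [1.24602632e+00 2.28352149e-01 2.24373596e-01 1.59259310e+00
 1.94461390e-05 1.57079844e+00] [ 0.02906216 -0.03732207  0.02135849]
[-356.37884157 -218.50024075   48.51205859]
[-1.47681734e+00 -1.11081958e-03 -3.18064273e-15]
```

Request:
jog_arm(deltas=[[[-47,15,0,-1.5,0,0,85],[-47,15,0,0,0,0,85],[-47,15,0,0,0,0,85],[-47,15,0,0,0,0,85],[-47,15,0,0,0,0,85]]])

```text
clock: 1.75
eef_pos: [0.4047, 0.4691, 0.3341]
tool_rot: [0.154, 0.988, 0.01, 0.002]
ft_force: [-0.1, 0.7, 0.5]
grip_width: 0.0851
```

Request:
jog_arm(deltas=[[[-18,-45,0,0,0,0,85],[-18,-45,0,0,0,0,85],[-18,-45,0,0,0,0,85],[-18,-45,0,0,0,0,85],[-18,-45,0,0,0,0,85]]])

```text
clock: 2.25
eef_pos: [0.4337, 0.2282, 0.3106]
tool_rot: [0.154, 0.988, 0.0, -0.005]
ft_force: [0.6, -0.9, 0.3]
grip_width: 0.0853
```

```bash
cat >> h.py <<'E'
AX=np.array([.4248,.1450])
def plan(z,p=AX,o=None):
    o=get_obs(); Rt=R.from_quat(o['tool_rot']); M=Rt.as_matrix()
    yaw=np.arctan2(M[1,0],M[0,0]); tgt=R.from_euler('z',yaw)*R.from_euler('x',np.pi)
    print('t',o['clock'],'pos',np.round(o['eef_pos'],4),'yaw',round(np.degrees(yaw),2),'j6',round(o['joint_pos'][5],3),'w',round(o['grip_width'],4))
    print('F',np.round(o['ft_force'],2),'T',np.round(o['ft_torque'],3))
    print('shift mm',(Rt.inv().apply(np.array([*p,z])-o['eef_pos'])*1000).round(1),'turn deg',(Rt.inv()*tgt).as_rotvec(True).round(2))
E
python3 -c "
from h import *
plan(.21)"
```

```text
t 2.25 pos [0.4337 0.2282 0.3106] yaw 162.23 j6 0.79 w 0.0853
F [ 0.56 -0.9   0.3 ] T [ 0.002 -0.042 -0.032]
shift mm [-18.  -81.9 100.5] turn deg [-0.04 -0.6   0.  ]
```

Request:
jog_arm(deltas=[[[-9,-41,30,0,-0.6,0,85],[-9,-41,40,0,0,0,85],[0,0,30,0,0,0,85],[0,0,0,0,0,0,85]]])

```text
clock: 2.65
eef_pos: [0.4263, 0.1443, 0.2164]
tool_rot: [0.159, 0.987, 0.0, 0.003]
ft_force: [-0.8, -0.4, -0.4]
grip_width: 0.0852
```

```bash
python3 - <<'E'
from h import *
plan(.112)
a=camera('scene')[150:250,228:328,::-1];b=camera('top')[150:250,228:328,::-1]
cv2.imwrite('pics/d.png',cv2.resize(np.hstack([a,b]),None,fx=4,fy=4,interpolation=cv2.INTER_CUBIC))
E
```

```text
t 2.65 pos [0.4263 0.1443 0.2164] yaw 161.65 j6 0.648 w 0.0852
F [-0.8  -0.43 -0.42] T [ 0.012 -0.047  0.02 ]
shift mm [2.200e+00 1.000e-01 1.044e+02] turn deg [0.06 0.28 0.  ]
```

View pics/d.png

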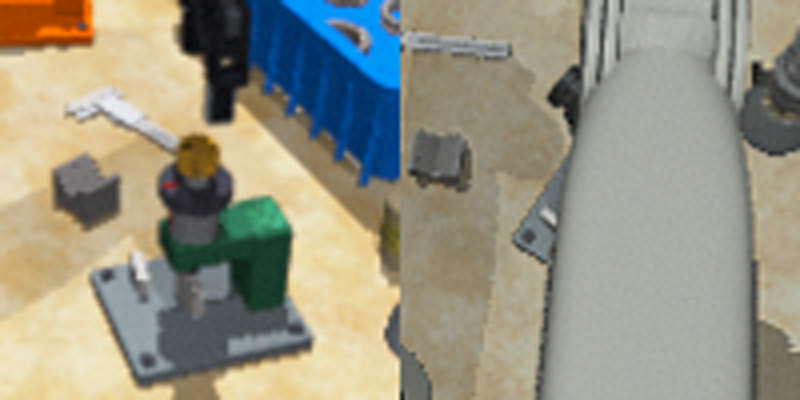

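The scene crop shows the gripper above the stand with a finger tip at about px (283,178). The arm hides the stand in the top view. I'll check where the finger tips should project.

```bash
python3 - <<'E'
from h import *
o=get_obs(); M=R.from_quat(o['tool_rot']).as_matrix(); p=np.array(o['eef_pos'])
for s in(-1,1):
  for w in (.0426,.057): print(s,w,proj('scene',p+M[:,1]*s*w-M[:,2]*.013))
print(proj('scene',p),proj('scene',[*AX,.176]))
cv2.imwrite('pics/e.png',cv2.resize(camera('scene')[90:240,190:340,::-1],None,fx=4,fy=4,interpolation=cv2.INTER_CUBIC))
plan(.112)
E
```

```text
-1 0.0426 [282.27338413 177.90311224]
-1 0.057 [283.3229724  180.87498837]
1 0.0426 [276.49353272 161.56029406]
1 0.057 [275.58398407 158.99198658]
[279.09482853 173.13668837] [277.28609036 185.76989661]
t 2.8 pos [0.4298 0.1468 0.2211] yaw 161.8 j6 0.648 w 0.0853
F [-0.1  -0.55  0.83] T [-0.022  0.063  0.026]
shift mm [  5.5  -4.  109. ] turn deg [0.38 0.7  0.  ]
```

View pics/e.png

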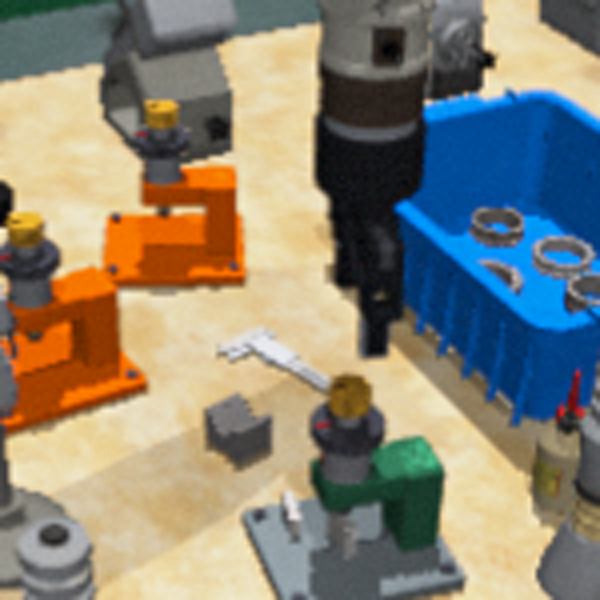

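Request:
jog_arm(deltas=[[[5,-4,0,0.4,0.7,0,85],[0,0,0,0,0,0,85],[0,0,25,0,0,0,85],[0,0,20,0,0,0,85],[0,0,0,0,0,0,85]]])

```text
clock: 3.3
eef_pos: [0.4292, 0.1498, 0.1824]
tool_rot: [0.155, 0.988, 0.003, 0.006]
ft_force: [-1.7, 0.4, 0.0]
grip_width: 0.0849
```

```bash
python3 -c "
from h import *
plan(.112)"
```

```text
t 3.3 pos [0.4292 0.1498 0.1824] yaw 162.18 j6 0.647 w 0.0849
F [-1.74  0.4   0.02] T [ 0.004  0.055 -0.025]
shift mm [ 3.5 -6.5 70.3] turn deg [0.49 0.63 0.  ]
```

```bash
python3 -c "
from h import *
for i in range(5):
    o=get_obs();print(o['clock'],np.round(o['eef_pos'],4),np.round(o['tool_rot'],3),np.round(o['joint_pos'],4),np.round(o['joint_vel'],3));camera('scene')
"
```

```text
3.3 [0.4292 0.1498 0.1824] [0.155 0.988 0.003 0.006] [ 3.3570e-01  1.6950e-01 -2.1580e-01  1.1716e+00  2.0000e-04  6.4670e-01] [ 0.01  -0.021  0.056  0.033 -0.001  0.002]
3.35 [0.4299 0.15   0.1837] [0.155 0.988 0.004 0.007] [ 3.3560e-01  1.6850e-01 -2.1360e-01  1.1728e+00  3.0000e-04  6.4670e-01] [-0.002 -0.016  0.034  0.014 -0.002 -0.001]
3.4 [0.4305 0.1501 0.1844] [0.155 0.988 0.004 0.008] [ 3.3540e-01  1.6780e-01 -2.1240e-01  1.1732e+00  2.0000e-04  6.4670e-01] [-0.005 -0.01   0.015  0.002 -0.003  0.001]
3.45 [0.4308 0.1501 0.1848] [0.155 0.988 0.004 0.008] [ 3.3510e-01  1.6740e-01 -2.1190e-01  1.1732e+00  1.0000e-04  6.4670e-01] [-0.004 -0.005  0.002 -0.002  0.     0.   ]
3.5 [0.4309 0.15   0.1849] [0.155 0.988 0.004 0.008] [ 3.350e-01  1.672e-01 -2.119e-01  1.173e+00  1.000e-04  6.467e-01] [-0.005 -0.003 -0.007 -0.004 -0.001  0.002]
```

```bash
cat >> h.py <<'E'
def settle(z,n=4):
    for i in range(n): camera('scene')
    plan(z)
E
python3 -c "
from h import *
plan(.112)"
```

```text
t 3.55 pos [0.4309 0.1499 0.1848] yaw 162.12 j6 0.647 w 0.0847
F [ 0.9  -0.47 -0.32] T [-0.009 -0.004  0.014]
shift mm [ 5.4 -7.4 72.7] turn deg [0.65 0.86 0.  ]
```

Request:
jog_arm(deltas=[[[5.4,-7.4,10,0.6,0.9,0,85]]])

```text
clock: 3.65
eef_pos: [0.4252, 0.1453, 0.1764]
tool_rot: [0.155, 0.988, 0.002, 0.002]
ft_force: [-0.9, 0.0, 0.3]
grip_width: 0.0848
```

```bash
python3 -c "
from h import *
settle(.113,3)"
```

```text
t 3.8 pos [0.4229 0.1441 0.1741] yaw 162.11 j6 0.64 w 0.0849
F [ 0.47  0.11 -0.27] T [-0.027  0.032 -0.034]
shift mm [-1.7  1.4 61.1] turn deg [-0.01 -0.13  0.  ]
```

Request:
jog_arm(deltas=[[[-1.5,1.4,45,0,0,0,85]]])

```text
clock: 3.9
eef_pos: [0.4297, 0.1466, 0.1337]
tool_rot: [0.156, 0.988, 0.003, 0.005]
ft_force: [1.5, 0.4, -1.6]
grip_width: 0.085
```

```bash
python3 -c "
from h import *
settle(.113,3)"
```

```text
t 4.05 pos [0.4222 0.1441 0.1273] yaw 162.09 j6 0.641 w 0.085
F [-0.6  -0.7   0.58] T [-0.015 -0.027  0.022]
shift mm [-2.3  1.8 14.2] turn deg [-0.24 -0.44  0.  ]
```

Request:
jog_arm(deltas=[[[-2,1.5,14,-0.2,-0.4,0,85]]])

```text
clock: 4.15
eef_pos: [0.4264, 0.1455, 0.1156]
tool_rot: [0.156, 0.988, 0.001, 0.002]
ft_force: [0.3, 0.6, 0.4]
grip_width: 0.0849
```

```bash
python3 -c "
from h import *
settle(.112,3)"
```

```text
t 4.3 pos [0.4245 0.1449 0.1141] yaw 162.09 j6 0.642 w 0.0853
F [-0.86  0.45  0.38] T [ 0.023  0.006 -0.004]
shift mm [-0.3  0.2  2.1] turn deg [-0.04 -0.04  0.  ]
```

Request:
jog_arm(deltas=[[[0,0,0,0,0,0,40]]])

```text
clock: 4.4
eef_pos: [0.4252, 0.1451, 0.1155]
tool_rot: [0.156, 0.988, 0.0, 0.0]
ft_force: [0.5, 0.4, 0.5]
grip_width: 0.0728
```

```bash
python3 -c "
from h import *
for i in range(3): settle(.112,2)"
```

```text
t 4.5 pos [0.4255 0.1452 0.1156] yaw 162.09 j6 0.642 w 0.0585
F [ 0.4  -0.12  0.6 ] T [0.02  0.037 0.001]
shift mm [ 0.6 -0.4  3.6] turn deg [0.04 0.07 0.  ]
t 4.6 pos [0.4254 0.1451 0.116 ] yaw 162.09 j6 0.642 w 0.0564
F [-1.24 -0.69  6.95] T [-0.221  0.351  0.011]
shift mm [ 0.6 -0.3  4. ] turn deg [0.04 0.08 0.  ]
t 4.7 pos [0.4254 0.1452 0.116 ] yaw 162.1 j6 0.642 w 0.0563
F [-0.92  0.12  7.26] T [-0.197  0.355 -0.026]
shift mm [ 0.6 -0.3  4. ] turn deg [0.05 0.09 0.  ]
```

Request:
jog_arm(deltas=[[[0,0,0,0,0,-8,40],[0,0,0,0,0,-8,40],[0,0,0,0,0,-8,40],[0,0,0,0,0,-8,40],[0,0,0,0,0,-8,40]]])

```text
clock: 5.2
eef_pos: [0.4254, 0.1465, 0.1162]
tool_rot: [-0.203, 0.979, 0.002, 0.001]
ft_force: [0.0, 2.7, -4.0]
grip_width: 0.056
```

```bash
python3 -c "
from h import *
settle(.112,2)"
```

```text
t 5.3 pos [0.4254 0.1465 0.1161] yaw -156.81 j6 -0.075 w 0.0563
F [ 0.17  1.71 -5.6 ] T [ 0.197 -0.14   0.209]
shift mm [ 1.1 -1.1  4.1] turn deg [0.16 0.15 0.  ]
```

Request:
jog_arm(deltas=[[[0,0,0,0,0,-8,40],[0,0,0,0,0,-8,40]]])

```text
clock: 5.5
eef_pos: [0.4251, 0.1469, 0.1161]
tool_rot: [-0.336, 0.942, 0.002, 0.001]
ft_force: [-0.0, 2.0, -4.9]
grip_width: 0.0561
```

```bash
python3 -c "
from h import *
settle(.112,2)"
```

```text
t 5.6 pos [0.4251 0.1469 0.1162] yaw -140.95 j6 -0.351 w 0.056
F [ 0.88  1.87 -4.9 ] T [ 0.208 -0.124  0.289]
shift mm [ 1.5 -1.3  4.1] turn deg [0.17 0.18 0.  ]
```

Request:
jog_arm(deltas=[[[0,0,0,0,0,0,85],[0,0,0,0,0,0,85],[0,0,0,0,0,0,85]]])

```text
clock: 5.9
eef_pos: [0.426, 0.1468, 0.1175]
tool_rot: [-0.329, 0.944, 0.001, 0.002]
ft_force: [0.2, -0.5, -0.6]
grip_width: 0.085
```

```bash
python3 -c "
from h import *
settle(.155,3)"
```

```text
t 6.05 pos [0.4259 0.1468 0.1173] yaw -141.46 j6 -0.343 w 0.0851
F [ 0.35  0.65 -0.77] T [-0.036  0.017  0.026]
shift mm [  1.8  -0.7 -37.7] turn deg [0.09 0.27 0.  ]
```

Request:
jog_arm(deltas=[[[1.8,-0.7,-36,0.1,0.3,0,85]]])

```text
clock: 6.15
eef_pos: [0.4213, 0.1437, 0.1499]
tool_rot: [-0.33, 0.944, -0.0, -0.005]
ft_force: [-0.0, 0.2, -1.1]
grip_width: 0.085
```

```bash
python3 - <<'E'
from h import *
settle(.151,4)
im=camera('scene')
cv2.imwrite('pics/f.png',cv2.resize(im[160:250,230:330,::-1],None,fx=6,fy=6,interpolation=cv2.INTER_CUBIC))
E
```

```text
t 6.35 pos [0.4257 0.1452 0.1542] yaw -141.49 j6 -0.343 w 0.0851
F [0.45 0.23 0.13] T [ 0.003 -0.003 -0.018]
shift mm [0.8 0.4 3.2] turn deg [-0.06  0.11 -0.  ]
```

View pics/f.png

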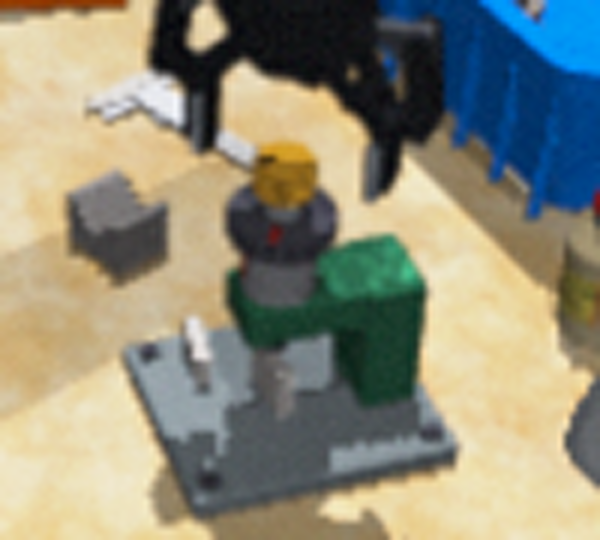

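The picture shows the red mark moved from the left to the front (crop (275,233)), so the ring is loose by about 1 rad. The fingers are clear on both sides of the knob. Next I grip the knob.

Request:
jog_arm(deltas=[[[0.8,0.4,4,0,0,0,50]]])

```text
clock: 6.5
eef_pos: [0.4238, 0.1447, 0.1489]
tool_rot: [-0.33, 0.944, -0.0, -0.0]
ft_force: [-0.0, -0.2, 0.0]
grip_width: 0.0732
```

```bash
python3 -c "
from h import *
settle(.150,5)"
```

```text
t 6.75 pos [0.4235 0.1447 0.1487] yaw -141.48 j6 -0.343 w 0.05
F [ 0.81  0.21 -0.49] T [0.07  0.017 0.011]
shift mm [-1.2 -0.5 -1.3] turn deg [ 0.01 -0.08 -0.  ]
```

Request:
jog_arm(deltas=[[[0,0,0,0,0,0,15]]])

```text
clock: 6.85
eef_pos: [0.4235, 0.1446, 0.1485]
tool_rot: [-0.33, 0.944, -0.0, -0.001]
ft_force: [-0.1, -0.3, 0.5]
grip_width: 0.0369
```

```bash
python3 -c "
from h import *
for i in range(3): settle(.150,3)"
```

```text
t 7.0 pos [0.4229 0.1452 0.1487] yaw -141.46 j6 -0.343 w 0.0301
F [-2.73  1.66  1.84] T [0.428 0.533 0.033]
shift mm [-1.3 -1.3 -1.3] turn deg [ 0.11 -0.09 -0.  ]
t 7.15 pos [0.423  0.1452 0.1488] yaw -141.46 j6 -0.343 w 0.0302
F [-2.81  3.54  3.28] T [0.577 0.661 0.01 ]
shift mm [-1.3 -1.3 -1.3] turn deg [ 0.1  -0.08 -0.  ]
t 7.3 pos [0.423  0.1452 0.1487] yaw -141.46 j6 -0.343 w 0.0306
F [-4.65  4.    2.95] T [ 0.726  0.887 -0.043]
shift mm [-1.3 -1.3 -1.3] turn deg [ 0.1  -0.08 -0.  ]
```

```bash
cat >> h.py <<'E'
def meas(n=8):
    for _ in range(2): camera('scene')
    T=[]
    for _ in range(n):
        T.append(get_obs()['ft_torque'][2]); camera('scene')
    print('Tz %.4f sd %.4f'%(np.mean(T),np.std(T))); plan(.150)
E
python3 -c "
from h import *
meas(6)"
```

```text
Tz -0.0229 sd 0.0280
t 7.7 pos [0.423  0.1452 0.1488] yaw -141.46 j6 -0.343 w 0.0303
F [-4.24  3.37  3.37] T [ 0.721  0.886 -0.054]
shift mm [-1.3 -1.3 -1.2] turn deg [ 0.1  -0.08 -0.  ]
```

Request:
jog_arm(deltas=[[[0,0,0,0,0,4,15],[0,0,0,0,0,4,15],[0,0,0,0,0,4,15],[0,0,0,0,0,4,15]]])

```text
clock: 8.1
eef_pos: [0.4229, 0.1454, 0.1488]
tool_rot: [-0.192, 0.981, 0.0, -0.001]
ft_force: [-2.9, 1.8, 2.0]
grip_width: 0.03
```

```bash
python3 -c "
from h import *
meas()"
```

```text
Tz -0.1955 sd 0.0459
t 8.6 pos [0.4228 0.1454 0.1488] yaw -157.72 j6 -0.058 w 0.0302
F [-3.33  2.52  2.42] T [ 0.539  0.556 -0.071]
shift mm [-1.7 -1.1 -1.3] turn deg [ 0.06 -0.1  -0.  ]
```

```bash
sed -i "s/print('Tz %.4f/print(np.round(T,2)); print('Tz %.4f/" h.py
```

Request:
jog_arm(deltas=[[[0,0,0,0,0,6,15]]])

```text
clock: 8.7
eef_pos: [0.4228, 0.1455, 0.1488]
tool_rot: [-0.141, 0.99, 0.0, -0.001]
ft_force: [-2.3, 2.5, 1.4]
grip_width: 0.0299
```

```bash
python3 -c "
from h import *
meas()"
```

```text
[-0.2  -0.27 -0.26 -0.17 -0.16 -0.14 -0.08 -0.14]
Tz -0.1767 sd 0.0583
t 9.2 pos [0.4228 0.1455 0.1488] yaw -163.68 j6 0.046 w 0.0308
F [-2.94  2.63  2.35] T [ 0.627  0.578 -0.099]
shift mm [-1.8 -1.  -1.2] turn deg [ 0.06 -0.1  -0.  ]
```

Request:
jog_arm(deltas=[[[0,0,0,0,0,6,15]]])

```text
clock: 9.3
eef_pos: [0.4228, 0.1455, 0.1488]
tool_rot: [-0.089, 0.996, 0.0, -0.001]
ft_force: [-2.2, 3.4, 1.9]
grip_width: 0.03
```

```bash
python3 -c "
from h import *
meas()"
```

```text
[-0.26 -0.25 -0.22 -0.13 -0.19 -0.17 -0.14 -0.09]
Tz -0.1820 sd 0.0574
t 9.8 pos [0.4228 0.1455 0.1487] yaw -169.64 j6 0.15 w 0.0303
F [-2.34  3.09  0.99] T [ 0.775  0.596 -0.064]
shift mm [-1.9 -0.9 -1.3] turn deg [ 0.06 -0.11 -0.  ]
```

Request:
jog_arm(deltas=[[[0,0,0,0,0,6,15]]])

```text
clock: 9.9
eef_pos: [0.4228, 0.1456, 0.1487]
tool_rot: [-0.037, 0.999, 0.0, -0.001]
ft_force: [-2.9, 2.5, 2.2]
grip_width: 0.03
```

```bash
python3 -c "
from h import *
meas()"
```

```text
[-0.21 -0.23 -0.22 -0.16 -0.12 -0.08 -0.14 -0.15]
Tz -0.1609 sd 0.0498
t 10.4 pos [0.4228 0.1456 0.1488] yaw -175.6 j6 0.254 w 0.0302
F [-2.64  3.65  2.57] T [ 0.834  0.628 -0.128]
shift mm [-1.9 -0.8 -1.2] turn deg [ 0.06 -0.12 -0.  ]
```

Request:
jog_arm(deltas=[[[0,0,0,0,0,6,15]]])

```text
clock: 10.5
eef_pos: [0.4228, 0.1457, 0.1488]
tool_rot: [0.015, 1.0, 0.0, -0.001]
ft_force: [-3.1, 3.7, 1.4]
grip_width: 0.0306
```

```bash
python3 -c "
from h import *
meas()"
```

```text
[-0.21 -0.26 -0.2  -0.2  -0.3  -0.26 -0.22 -0.27]
Tz -0.2384 sd 0.0342
t 11.0 pos [0.4228 0.1457 0.1487] yaw 178.52 j6 0.357 w 0.0302
F [-2.34  4.55  1.43] T [ 0.986  0.597 -0.22 ]
shift mm [-2.  -0.6 -1.3] turn deg [ 0.06 -0.13 -0.  ]
```

```bash
python3 -c "
from h import *
meas(8)"
```

```text
[-0.24 -0.2  -0.24 -0.26 -0.28 -0.26 -0.25 -0.27]
Tz -0.2510 sd 0.0247
t 11.5 pos [0.4228 0.1457 0.1488] yaw 178.51 j6 0.357 w 0.0302
F [-2.05  3.32  2.16] T [ 0.974  0.658 -0.23 ]
shift mm [-2.  -0.7 -1.2] turn deg [ 0.07 -0.13 -0.  ]
```

Request:
jog_arm(deltas=[[[0,0,0,0,0,2,15]]])

```text
clock: 11.6
eef_pos: [0.4228, 0.1457, 0.1487]
tool_rot: [0.029, 1.0, 0.001, -0.001]
ft_force: [-2.6, 4.1, 2.0]
grip_width: 0.0306
```

```bash
python3 -c "
from h import *
meas()"
```

```text
[0.06 0.05 0.12 0.12 0.17 0.2  0.25 0.17]
Tz 0.1410 sd 0.0643
t 12.1 pos [0.4228 0.1457 0.1488] yaw 176.55 j6 0.391 w 0.0303
F [-3.53  4.78  1.93] T [0.857 0.565 0.219]
shift mm [-2.  -0.6 -1.2] turn deg [ 0.06 -0.13 -0.  ]
```

```bash
cat > s.py <<'E'
from h import *
T=[]
for i in range(3):
    o=get_obs(); M=R.from_quat(o['tool_rot']).as_matrix(); T.append((round(o['ft_torque'][2],3),round(np.degrees(np.arctan2(M[1,0],M[0,0])),2),round(o['joint_vel'][5],3)))
    if i<2: camera('scene')
print(o['clock'],T)
E
python3 s.py
```

```text
12.2 [(np.float64(0.219), np.float64(176.55), np.float64(0.001)), (np.float64(0.21), np.float64(176.55), np.float64(0.002)), (np.float64(0.22), np.float64(176.54), np.float64(0.001))]
```

Request:
jog_arm(deltas=[[[0,0,0,0,0,1,15],[0,0,0,0,0,1,15]]])

```text
clock: 12.4
eef_pos: [0.4228, 0.1458, 0.1488]
tool_rot: [0.049, 0.999, 0.001, -0.001]
ft_force: [-3.4, 3.9, 2.1]
grip_width: 0.0302
```

```bash
python3 s.py
```

```text
12.5 [(np.float64(0.262), np.float64(174.44), np.float64(0.181)), (np.float64(0.089), np.float64(174.4), np.float64(-0.032)), (np.float64(0.079), np.float64(174.46), np.float64(-0.011))]
```

Request:
jog_arm(deltas=[[[0,0,0,0,0,1,15],[0,0,0,0,0,1,15]]])

```text
clock: 12.7
eef_pos: [0.4228, 0.1458, 0.1488]
tool_rot: [0.067, 0.998, 0.001, -0.001]
ft_force: [-2.5, 3.8, 0.3]
grip_width: 0.0302
```

```bash
python3 s.py
```

```text
12.8 [(np.float64(0.301), np.float64(172.33), np.float64(0.182)), (np.float64(0.096), np.float64(172.3), np.float64(-0.033)), (np.float64(0.04), np.float64(172.36), np.float64(-0.01))]
```

```bash
cat > s.py <<'E'
from h import *
T=[]
for i in range(4):
    o=get_obs(); M=R.from_quat(o['tool_rot']).as_matrix(); T.append([o['ft_torque'][2],np.degrees(np.arctan2(M[1,0],M[0,0])),o['joint_vel'][5],o['tau'][5]])
    if i<3: camera('scene')
print(o['clock'],np.round(T,3).tolist())
E
```

Request:
jog_arm(deltas=[[[0,0,0,0,0,1,15],[0,0,0,0,0,1,15]]])

```text
clock: 13.0
eef_pos: [0.4228, 0.1458, 0.1488]
tool_rot: [0.085, 0.996, 0.001, -0.001]
ft_force: [-3.2, 3.9, 1.4]
grip_width: 0.0304
```

```bash
python3 s.py
```

```text
13.15 [[0.224, 170.269, 0.18, 0.092], [0.117, 170.233, -0.031, 0.196], [0.104, 170.285, -0.007, 0.132], [0.032, 170.29, 0.0, 0.078]]
```

Request:
jog_arm(deltas=[[[0,0,0,0,0,1,15],[0,0,0,0,0,1,15]]])

```text
clock: 13.35
eef_pos: [0.4228, 0.1458, 0.1488]
tool_rot: [0.103, 0.995, 0.001, -0.001]
ft_force: [-2.8, 3.0, 1.6]
grip_width: 0.0303
```

```bash
python3 s.py
```

```text
13.5 [[0.263, 168.202, 0.181, 0.095], [0.138, 168.166, -0.028, 0.196], [0.061, 168.209, -0.005, 0.133], [0.074, 168.218, -0.001, 0.085]]
```

Request:
jog_arm(deltas=[[[0,0,0,0,0,1,15],[0,0,0,0,0,1,15]]])

```text
clock: 13.7
eef_pos: [0.4228, 0.1459, 0.1488]
tool_rot: [0.121, 0.993, 0.001, -0.001]
ft_force: [-4.4, 4.2, 1.5]
grip_width: 0.0301
```

```bash
python3 s.py
```

```text
13.85 [[0.241, 166.126, 0.179, 0.095], [0.1, 166.093, -0.026, 0.196], [0.047, 166.138, -0.006, 0.133], [0.046, 166.141, -0.002, 0.085]]
```

Request:
jog_arm(deltas=[[[0,0,0,0,0,1,15],[0,0,0,0,0,1,15]]])

```text
clock: 14.05
eef_pos: [0.4228, 0.1459, 0.1487]
tool_rot: [0.139, 0.99, 0.001, -0.001]
ft_force: [-2.7, 4.9, 2.2]
grip_width: 0.0308
```

```bash
python3 s.py
```

```text
14.2 [[0.244, 164.056, 0.18, 0.095], [0.075, 164.019, -0.027, 0.196], [0.076, 164.06, -0.006, 0.133], [0.103, 164.069, -0.003, 0.085]]
```

Request:
jog_arm(deltas=[[[0,0,0,0,0,1,15],[0,0,0,0,0,1,15]]])

```text
clock: 14.4
eef_pos: [0.4228, 0.146, 0.1488]
tool_rot: [0.157, 0.988, 0.001, -0.001]
ft_force: [-1.9, 4.7, 1.8]
grip_width: 0.0306
```

```bash
python3 s.py
```

```text
14.55 [[0.286, 161.981, 0.179, 0.094], [0.07, 161.944, -0.027, 0.196], [0.066, 161.989, -0.006, 0.133], [0.064, 161.996, -0.002, 0.085]]
```

Request:
jog_arm(deltas=[[[0,0,0,0,0,1,15],[0,0,0,0,0,1,15]]])

```text
clock: 14.75
eef_pos: [0.4229, 0.146, 0.1488]
tool_rot: [0.174, 0.985, 0.001, -0.001]
ft_force: [-3.5, 5.1, 1.1]
grip_width: 0.0298
```

```bash
python3 s.py
```

```text
14.9 [[0.238, 159.909, 0.181, 0.094], [0.126, 159.872, -0.025, 0.196], [0.062, 159.913, -0.007, 0.133], [0.051, 159.921, -0.001, 0.085]]
```

Request:
jog_arm(deltas=[[[0,0,0,0,0,1,15],[0,0,0,0,0,1,15]]])

```text
clock: 15.1
eef_pos: [0.4229, 0.146, 0.1488]
tool_rot: [0.192, 0.981, 0.001, -0.001]
ft_force: [-3.4, 3.8, 2.2]
grip_width: 0.0303
```

```bash
python3 s.py
```

```text
15.25 [[0.289, 157.837, 0.18, 0.094], [0.104, 157.798, -0.026, 0.196], [0.119, 157.839, -0.007, 0.133], [0.124, 157.852, 0.001, 0.085]]
```

Request:
jog_arm(deltas=[[[0,0,0,0,0,1,15],[0,0,0,0,0,1,15]]])

```text
clock: 15.45
eef_pos: [0.4229, 0.146, 0.1488]
tool_rot: [0.21, 0.978, 0.001, -0.001]
ft_force: [-3.5, 4.0, 2.0]
grip_width: 0.0305
```

```bash
python3 s.py
```

```text
15.6 [[0.229, 155.763, 0.18, 0.095], [0.132, 155.721, -0.024, 0.198], [0.11, 155.767, -0.006, 0.135], [0.085, 155.776, -0.001, 0.087]]
```

Request:
jog_arm(deltas=[[[0,0,0,0,0,1,15],[0,0,0,0,0,1,15]]])

```text
clock: 15.8
eef_pos: [0.4229, 0.1461, 0.1488]
tool_rot: [0.228, 0.974, 0.001, -0.001]
ft_force: [-2.7, 4.6, 1.7]
grip_width: 0.0302
```

```bash
python3 s.py; python3 - <<'E'
from h import *
im=camera('scene')
cv2.imwrite('pics/g.png',cv2.resize(im[165:250,240:320,::-1],None,fx=7,fy=7,interpolation=cv2.INTER_CUBIC))
E
```

```text
15.95 [[0.216, 153.693, 0.18, 0.112], [0.18, 153.655, -0.026, 0.214], [0.12, 153.7, -0.005, 0.15], [0.091, 153.708, -0.0, 0.102]]
```

View pics/g.png

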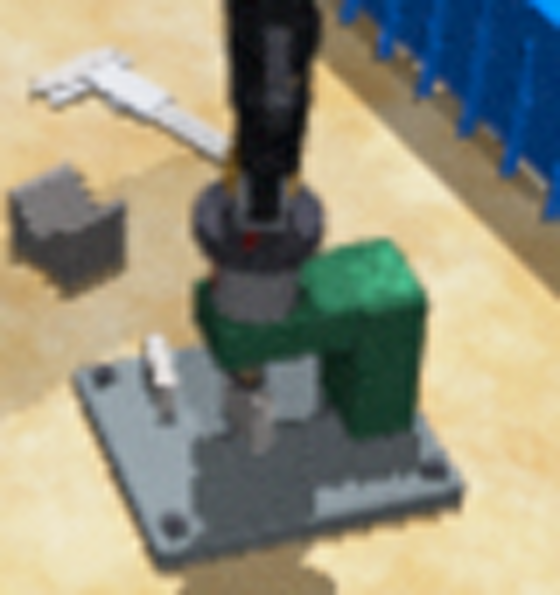

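The picture shows the foot just on the block (crop (255,400)), with the fingers on the knob. The joint-6 torque has started to rise above its steady free value, by 0.018, which is about 2.3 N. I'll do four more steps.

Request:
jog_arm(deltas=[[[0,0,0,0,0,1,15],[0,0,0,0,0,1,15]]])

```text
clock: 16.2
eef_pos: [0.4229, 0.1461, 0.1488]
tool_rot: [0.245, 0.97, 0.001, -0.001]
ft_force: [-3.7, 3.1, 1.2]
grip_width: 0.0305
```

```bash
python3 s.py
```

```text
16.35 [[0.237, 151.628, 0.178, 0.128], [0.149, 151.592, -0.026, 0.229], [0.102, 151.633, -0.004, 0.166], [0.155, 151.642, -0.002, 0.118]]
```

Request:
jog_arm(deltas=[[[0,0,0,0,0,1,15],[0,0,0,0,0,1,15]]])

```text
clock: 16.55
eef_pos: [0.4229, 0.1461, 0.1488]
tool_rot: [0.262, 0.965, 0.001, -0.001]
ft_force: [-3.1, 2.8, 2.1]
grip_width: 0.0305
```

```bash
python3 s.py
```

```text
16.7 [[0.258, 149.569, 0.179, 0.144], [0.111, 149.535, -0.027, 0.245], [0.141, 149.578, -0.008, 0.181], [0.084, 149.585, 0.0, 0.134]]
```

Request:
jog_arm(deltas=[[[0,0,0,0,0,1,15],[0,0,0,0,0,1,15]]])

```text
clock: 16.9
eef_pos: [0.4229, 0.1461, 0.1488]
tool_rot: [0.28, 0.96, 0.001, -0.001]
ft_force: [-3.5, 3.8, 1.7]
grip_width: 0.0306
```

```bash
python3 s.py
```

```text
17.05 [[0.333, 147.52, 0.178, 0.16], [0.198, 147.48, -0.027, 0.26], [0.121, 147.524, -0.006, 0.197], [0.138, 147.532, 0.0, 0.149]]
```

Request:
jog_arm(deltas=[[[0,0,0,0,0,1,15],[0,0,0,0,0,1,15]]])

```text
clock: 17.25
eef_pos: [0.423, 0.1462, 0.1488]
tool_rot: [0.297, 0.955, 0.001, -0.001]
ft_force: [-2.8, 3.5, 1.5]
grip_width: 0.0304
```

```bash
python3 s.py
```

```text
17.4 [[0.334, 145.472, 0.177, 0.175], [0.149, 145.435, -0.027, 0.276], [0.176, 145.477, -0.007, 0.212], [0.147, 145.484, -0.003, 0.165]]
```

Request:
jog_arm(deltas=[[[0,0,0,0,0,1,15],[0,0,0,0,0,1,15]]])

```text
clock: 17.6
eef_pos: [0.423, 0.1462, 0.1488]
tool_rot: [0.314, 0.95, 0.001, -0.001]
ft_force: [-2.5, 4.5, 0.6]
grip_width: 0.0304
```

```bash
python3 s.py
```

```text
17.75 [[0.348, 143.428, 0.177, 0.197], [0.237, 143.399, -0.032, 0.286], [0.146, 143.447, -0.009, 0.226], [0.149, 143.453, -0.001, 0.172]]
```

Request:
jog_arm(deltas=[[[0,0,0,0,0,0.5,15],[0,0,0,0,0,1,15]]])

```text
clock: 17.95
eef_pos: [0.423, 0.1462, 0.1488]
tool_rot: [0.326, 0.945, 0.001, -0.001]
ft_force: [-2.3, 4.2, 1.5]
grip_width: 0.0304
```

```bash
python3 s.py; python3 -c "
from h import *
settle(.15,4)"
```

```text
18.1 [[0.374, 141.946, 0.179, 0.189], [0.235, 141.908, -0.027, 0.285], [0.222, 141.954, -0.006, 0.242], [0.196, 141.96, 0.0, 0.191]]
t 18.3 pos [0.423  0.1462 0.1487] yaw 141.96 j6 0.995 w 0.03
F [-3.45  3.18  1.28] T [0.852 0.549 0.214]
shift mm [-2.2  0.2 -1.3] turn deg [ 0.04 -0.17 -0.  ]
```

Request:
jog_arm(deltas=[[[0,0,0,0,0,0,85]]])

```text
clock: 18.4
eef_pos: [0.4235, 0.1451, 0.1485]
tool_rot: [0.326, 0.945, -0.0, -0.0]
ft_force: [-0.3, -0.2, 0.9]
grip_width: 0.0434
```

```bash
python3 -c "
from h import *
settle(.115,10)"
```

```text
t 18.9 pos [0.4231 0.146  0.1488] yaw 141.95 j6 0.995 w 0.0853
F [-0.64 -0.11  0.24] T [-0.079  0.031 -0.025]
shift mm [-2.1  0.2 33.8] turn deg [ 0.04 -0.15 -0.  ]
```

Request:
jog_arm(deltas=[[[-1.5,0.2,33,0,0,0,85]]])

```text
clock: 19.0
eef_pos: [0.4282, 0.1466, 0.1191]
tool_rot: [0.326, 0.945, 0.004, 0.003]
ft_force: [1.1, 0.5, -0.6]
grip_width: 0.085
```

```bash
python3 -c "
from h import *
settle(.115,5)"
```

```text
Traceback (most recent call last):
  File "h.py", line 33, in settle
    for i in range(n): camera('scene')
                       ~~~~~~^^^^^^^^^
ValueError: 200 camera calls are used up
```

Request:
jog_arm(deltas=[[[0,0,0,0,0,0,40]]])

```text
clock: 19.1
eef_pos: [0.4252, 0.1455, 0.116]
tool_rot: [0.326, 0.945, 0.001, -0.0]
ft_force: [-1.0, 0.2, -0.2]
grip_width: 0.0725
```

```bash
python3 -c "
from h import *
settle(.115,7)"; python3 s.py
```

```text
Traceback (most recent call last):
  File "h.py", line 33, in settle
    for i in range(n): camera('scene')
                       ~~~~~~^^^^^^^^^
ValueError: 200 camera calls are used up
Traceback (most recent call last):
  File "s.py", line 5, in <module>
    if i<3: camera('scene')
            ~~~~~~^^^^^^^^^
ValueError: 200 camera calls are used up
```

Request:
jog_arm(deltas=[[[0,0,0,0,0,0,40],[0,0,0,0,0,0,40],[0,0,0,0,0,0,40],[0,0,0,0,0,0,40]]])

```text
clock: 19.5
eef_pos: [0.425, 0.1447, 0.1171]
tool_rot: [0.326, 0.945, 0.0, -0.0]
ft_force: [1.2, -0.2, -6.4]
grip_width: 0.0563
```

```bash
cat > s.py <<'E'
from h import *
plan(.115); print('tau',np.round(get_obs()['tau'],3),'v6',round(get_obs()['joint_vel'][5],3))
E
python3 s.py
```

```text
t 19.5 pos [0.425  0.1447 0.1171] yaw 141.91 j6 0.993 w 0.0563
F [ 1.21 -0.24 -6.43] T [ 0.058 -0.207  0.018]
shift mm [0.3 0.2 2.1] turn deg [-0.01 -0.02  0.  ]
tau [ 2.1800e-01 -3.6577e+01  2.3927e+01  4.1800e-01  1.3500e-01 -1.2000e-02] v6 -0.0
```

Request:
jog_arm(deltas=[[[0,0,0,0,0,6,40],[0,0,0,0,0,6,40],[0,0,0,0,0,6,40],[0,0,0,0,0,6,40],[0,0,0,0,0,6,40]]])

```text
clock: 20.0
eef_pos: [0.4242, 0.1441, 0.1171]
tool_rot: [0.566, 0.824, -0.001, -0.0]
ft_force: [0.5, 0.3, -5.2]
grip_width: 0.0561
```

Request:
jog_arm(deltas=[[[0,0,0,0,0,4,40],[0,0,0,0,0,4,40],[0,0,0,0,0,4,40],[0,0,0,0,0,4,40]]])

```text
clock: 20.4
eef_pos: [0.4237, 0.1439, 0.1171]
tool_rot: [0.679, 0.734, -0.002, 0.0]
ft_force: [0.0, -1.3, -6.4]
grip_width: 0.0563
```

```bash
python3 s.py
```

```text
t 20.4 pos [0.4237 0.1439 0.1171] yaw 94.47 j6 1.822 w 0.0563
F [ 0.04 -1.34 -6.42] T [-0.07  -0.238  0.286]
shift mm [1.  1.2 2.1] turn deg [-0.18  0.18 -0.  ]
tau [-1.4000e-02 -3.6119e+01  2.3990e+01  2.6600e-01  1.9100e-01 -3.3000e-01] v6 0.714
```

Request:
jog_arm(deltas=[[[0,0,0,0,0,2,40],[0,0,0,0,0,2,40],[0,0,0,0,0,2,40]]])

```text
clock: 20.7
eef_pos: [0.4235, 0.1439, 0.1171]
tool_rot: [0.717, 0.697, -0.003, 0.0]
ft_force: [-0.1, -0.6, -6.0]
grip_width: 0.0561
```

```bash
python3 s.py
```

```text
t 20.7 pos [0.4235 0.1439 0.1171] yaw 88.33 j6 1.93 w 0.0561
F [-0.07 -0.59 -6.01] T [-0.089 -0.233  0.252]
shift mm [1.1 1.3 2.1] turn deg [-0.18  0.25 -0.  ]
tau [-3.0000e-03 -3.6182e+01  2.3945e+01  3.3300e-01  2.0200e-01 -3.6000e-02] v6 0.353
```

Request:
jog_arm(deltas=[[[0,0,0,0,0,1.5,40],[0,0,0,0,0,1.5,40]]])

```text
clock: 20.9
eef_pos: [0.4234, 0.1439, 0.1171]
tool_rot: [0.736, 0.677, -0.003, 0.001]
ft_force: [0.7, -0.5, -5.7]
grip_width: 0.0561
```

```bash
python3 s.py
```

```text
t 20.9 pos [0.4234 0.1439 0.1171] yaw 85.23 j6 1.984 w 0.0561
F [ 0.74 -0.47 -5.68] T [-0.116 -0.253  0.256]
shift mm [1.2 1.3 2. ] turn deg [-0.17  0.28 -0.  ]
tau [ 1.0000e-02 -3.6159e+01  2.3956e+01  3.0900e-01  2.0800e-01  2.6000e-02] v6 0.273
```

Request:
jog_arm(deltas=[[[0,0,0,0,0,1.5,40],[0,0,0,0,0,1.5,40]]])

```text
clock: 21.1
eef_pos: [0.4233, 0.1439, 0.117]
tool_rot: [0.755, 0.656, -0.003, 0.001]
ft_force: [0.5, -0.1, -6.1]
grip_width: 0.0559
```

```bash
python3 s.py
```

```text
t 21.1 pos [0.4233 0.1439 0.117 ] yaw 82.03 j6 2.04 w 0.0559
F [ 0.48 -0.08 -6.07] T [-0.022 -0.226  0.221]
shift mm [1.3 1.3 2. ] turn deg [-0.17  0.3  -0.  ]
tau [-2.1000e-02 -3.6130e+01  2.3973e+01  2.7700e-01  1.8800e-01  2.0000e-02] v6 0.277
```

Request:
jog_arm(deltas=[[[0,0,0,0,0,1.5,40],[0,0,0,0,0,1.5,40]]])

```text
clock: 21.3
eef_pos: [0.4232, 0.1439, 0.1171]
tool_rot: [0.771, 0.637, -0.003, 0.001]
ft_force: [0.2, -0.5, -6.6]
grip_width: 0.056
```

```bash
python3 s.py
```

```text
t 21.3 pos [0.4232 0.1439 0.1171] yaw 79.15 j6 2.091 w 0.056
F [ 0.19 -0.5  -6.55] T [-0.256 -0.255  2.502]
shift mm [1.4 1.3 2.1] turn deg [-0.14  0.35 -0.  ]
tau [ -1.704 -36.126  23.979   0.25    0.525   2.262] v6 0.244
```

Request:
jog_arm(deltas=[[[0,0,0,0,0,1,40],[0,0,0,0,0,1,40]]])

```text
clock: 21.5
eef_pos: [0.4234, 0.1451, 0.1172]
tool_rot: [0.781, 0.625, -0.002, 0.001]
ft_force: [1.1, 1.5, -7.0]
grip_width: 0.056
```

```bash
python3 s.py
```

```text
t 21.5 pos [0.4234 0.1451 0.1172] yaw 77.38 j6 2.123 w 0.056
F [ 1.07  1.52 -6.99] T [ 0.543 -0.19   2.059]
shift mm [0.3 1.4 2.2] turn deg [-0.11  0.27 -0.  ]
tau [ -2.758 -36.522  23.297   0.824  -0.542   1.768] v6 0.156
```

Request:
jog_arm(deltas=[[[0,0,0,0,0,0,40],[0,0,0,0,0,0,85],[0,0,0,0,0,0,85],[0,0,0,0,0,0,85],[0,0,0,0,0,0,85]]])

```text
clock: 22.0
eef_pos: [0.4255, 0.1452, 0.1198]
tool_rot: [0.785, 0.62, 0.0, 0.001]
ft_force: [-0.6, -0.2, 0.6]
grip_width: 0.0849
```

```bash
python3 s.py
```

```text
t 22.0 pos [0.4255 0.1452 0.1198] yaw 76.61 j6 2.135 w 0.0849
F [-0.56 -0.16  0.57] T [-0.061  0.005 -0.   ]
shift mm [-0.3 -0.6  4.8] turn deg [0.13 0.1  0.  ]
tau [ 3.9000e-02 -3.3564e+01  2.2346e+01 -6.0000e-03 -7.0000e-03 -3.0000e-03] v6 0.015
```

Request:
jog_arm(deltas=[[[0,0,-25,0,0,0,85],[0,0,-40,0,0,0,85],[0,0,-40,0,0,0,85],[0,0,-30,0,0,0,85],[0,0,-5,0,0,0,85]]])

```text
clock: 22.5
eef_pos: [0.4241, 0.1442, 0.2646]
tool_rot: [0.787, 0.617, -0.001, 0.001]
ft_force: [0.1, 0.2, -0.5]
grip_width: 0.085
```

Request:
jog_arm(deltas=[[[0,0,0,0,0,0,85],[0,0,0,0,0,0,85],[0,0,0,0,0,0,85],[0,0,0,0,0,0,85]]])

```text
clock: 22.9
eef_pos: [0.4232, 0.1436, 0.2624]
tool_rot: [0.788, 0.616, -0.002, 0.0]
ft_force: [-0.3, 0.2, 0.2]
grip_width: 0.0849
```

```bash
python3 s.py; python3 -c "
from workcell import job_done
print(job_done())"
```

```text
t 22.9 pos [0.4232 0.1436 0.2624] yaw 76.08 j6 2.143 w 0.0849
F [-0.31  0.2   0.25] T [ 0.029  0.007 -0.019]
shift mm [  2.4   1.6 147.4] turn deg [-0.14  0.26 -0.  ]
tau [-5.0000e-03 -3.2112e+01  2.5700e+01  3.3000e-02 -9.0000e-03 -0.0000e+00] v6 0.002
the job is handed in; nothing more can be done
None
```

The stop on the grey stand is set and the job is handed in at 22.9 s, but I couldn't check the final state by eye because all 200 camera calls were used up.

- **Loosening:** I turned the lock ring about 57° (1.0 rad) loose. A picture showed the red mark moved round to match.
- **Setting the load:** I screwed the adjuster down about 76°. I took the moment of contact from the rise in the joint-6 torque. The load then came out at about 13.5 N from the torque and 15.8 N from the turn past contact. The two disagree by about 2 N, but both lie within 8 to 22 N.
- **Tightening:** I turned the ring back until its torque jumped from 0.25 to 2.5 N m, which I took as the end stop. I then let go, and the arm is about 0.26 m up with the wrist force near zero.

**Not confirmed:**
- The ring's final position, the foot load after tightening and the block's final place were not seen.
- Tightening took about 60 to 65° of wrist turn against 57° for loosening. I put the difference down to slip and wind-up in the grip at the stop.
- The slow rest readings of the wrist torque were no use for finding contact, so I didn't rely on them.

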